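# Shut off the table grill and bring up its scraper

## Robot

A 6-joint arm with a two-finger parallel gripper is mounted at the origin on the work surface. World frame = base frame: x ahead of the robot, y to its left, z up, the work surface at z = 0. Lengths are in mm, angles in rad, forces in N, time in s.
With the tool pointing down it reaches from about 375 to 825 mm from the base axis. Payload 5.5 kg.
Tool frame: the origin (TCP) lies midway between the tips of the shut fingers; the grasp point (between the pads) lies 19 mm behind it; z points along the fingers, y is the line along which they close (so a half turn about z gives the same grasp; the last joint's range is limited). The gripper opens to 85 mm and grips with 20 to 120 N. Pads are 22 mm wide; open, the fingers measure 114 mm over their backs; the gripper's body (76 mm by 85 mm) begins 54 mm behind the grasp point. The pads swing forward as they close: fully open they stand 13 mm farther back than shut.
Start: joints at [-1.215, 0.314, -0.047, 1.21, 0, 1.571], TCP at [209.001, -562.418, 231.299] pointing down, gripper open.
Joint ranges: [-2.67, 2.67], [-0.69, 1.73], [-1.03, 1.25], [-2.08, 2.16], [-1.42, 1.45], [-3.14, 3.14]. Speed limits (rad/s): [2.39, 2.39, 3.01, 3.14, 3.14, 3.14].

## Interface

Orientations are given as a 3x3 rotation matrix whose columns are the frame's x, y, z axes.
In Python, from workcell import bot, eyes gives the robot as it stands. The module is installed in compiled form; this text tells all that it offers.
- The arm moves only by the shell command python3 -m jog 'ROWS' [FORCE]. ROWS is JSON, a list of rows, each a list of 7 numbers: the turn, a rotation vector about the tool's x, y, z in rad, then the shift along the tool's x, y, z in mm, then the closure, from -1 (fully open) to 1 (shut). In form: [[wx, wy, wz, dx, dy, dz, jaw], ...]. A call has exactly 8 rows; each row shifts and turns the commanded pose from where the row before left it, along the tool's axes as they then stand; what a row does not reach is not made up. A row lasts 1/12 s, in which the tool goes at most 41.7 mm and 7.16 degrees, less where a joint would pass 70% of its speed; a pose out of reach is approached as far as the arm can. A call with a gripper value outside its range is refused whole. The fingers move at their own pace and stop on an object; FORCE is the grip in N (left out, the last holds). Time passes only in rows, so rows that do not move let the fingers close, or fill a call up. It gives the time, the measured TCP pose, the force, the opening and the grip force at its end, in the units of the state.
- bot.get_state(): the state, without advancing time (a new reading comes with each control period).
- eyes.get_image(name): name is "scene" or "top"; returns the picture (420x560x3 uint8, blue, green, red); there is no depth.
- eyes.camera_params(name): a dict with "K" (3x3 intrinsics, pixels), "rvec" (rotation vector, rad) and "tvec" (3), from world to camera coordinates, as OpenCV has them. Camera axes: x right, y down, z forward; pixel columns grow to the right and rows downward; lengths in mm; the calibration is good to about 2 mm. A picture is of the moment at which its call begins. camera_params takes no time and is no camera call.
- bot.job_done(): hands the job in; it is judged then, once.
The state is a dict: "clock": time; "q": joint angles; "qvel": joint speeds; "joint_torque": joint torques, N m; "eef_pos": TCP position; "ee_rot": TCP orientation; "wrist_force": force on the tool from outside, world axes, zero at the start; "ft_torque": the same for the moment, N m; "finger_gap": finger opening in mm; "grip_force": force on a finger pad.
Only numpy, scipy, OpenCV 4.12 (cv2) and the standard library are available. Lean on these libraries where they do the work, as an engineer would, in place of code of your own. Each camera call takes 0.05 s, during which the arm holds its last target. There are 200 camera calls.

## Task

First turn the brass burner knob until its white pointer stands at the red zero mark, which shuts the burner off. Then draw the wooden-handled scraper out of its slanted holder, turn it level and finish while still holding it there, its blade flat over the middle of the grill grate and about 10 cm above it, ready to clean, touching nothing but the gripper. Leave the knob at zero and the dishes where they stand.

Things in the scene. Friction and masses are not known exactly. Their poses are not given: they have to be found in the camera images.
- panel: Burner control panel, a fixed steel plate 120 (x) x 130 (y) x 12 mm with a brass knob at its centre. Origin: centre of its underside, on the table. The red zero mark is a radial line on the plate, on the knob's +x side, 34 to 58 mm from the axis; white ticks every 0.4 rad on both sides. Panel and scraper holder stand left and right of the grill, either way round.
- knob (a joint): Angle of the burner knob, rad: 0 when its white pointer is at the red zero mark (off), growing as it is turned clockwise seen from above. It turns from -1.6 to 1.6 with no stop or click at zero, stays where it is left (friction 0.04 N m), and starts between 0.6 and 1.4, so it must be turned anticlockwise.
- knob_grip (a point): Point on the knob's vertical axis, 44 mm above the table, where to grip; its axes turn with the knob, x the way it points. The grip is an upright brass bar 44 mm long (x), 14 mm thick, top 54 mm above the table, on a round skirt 46 mm across; at angle 0 it lies along the panel's x. A white stripe on top and a white nib at the foot, to 33 mm from the axis, mark the pointing end.
- holder: Scraper holder, fixed: a steel base 150 (x) x 90 (y) x 12 mm with a trough rising at 40 degrees towards the holder's +x. Trough 125 mm long, 60 mm wide inside, open at its upper end, side walls 18 mm high and 5 mm thick; a cover closes its lower 55 mm, 14 mm off the trough's floor. Origin: centre of the underside, on the table.
- holder_floor (a point): Lower inner end of the trough, middle of its floor, 60 mm behind the holder's origin (-x) and 26 mm above the table: here the scraper's blade edge rests at the start.
- scraper: Scraper, loose, 0.15-0.31 kg, 255 mm long, lying in the trough edge down. Origin: middle of the blade's edge, on the flat underside; x runs to the handle's end, z square off the top face (level: z vertical). From x=0: steel blade 90 x 50 x 4 mm, 16 mm neck, from 115 mm a dark wooden handle 24 wide (y), 18 thick (z), red end. Mass centre near x=0.1 m. Draw it 125 mm along x to clear the trough.
- scraper_grip (a point): Grip point in the middle of the handle's thickness, 165 mm from the blade's edge (40 mm above the trough's upper end, so fingers are free on both sides and below); about 0.14 m above the table at the start.
- scraper_blade (a point): Centre of the scraper's blade, 45 mm from its edge; 120 mm from the grip point towards the edge and 7 mm nearer the underside.
- grill: Round table grill, fixed, 290 mm across, steel rim with a grate of parallel bars 250 mm across. Origin: centre of its underside, on the table.
- grate_center (a point): Middle of the grate, at the bars' upper side, 26 mm above the table.
- garlic_cup: Small steel cup with garlic cloves, 80 mm across, 36 mm high, loose; not to be disturbed. Origin: centre of its underside.
- grey_bowl: Empty grey bowl, 140 mm across, 50 mm high, loose; not to be disturbed. Origin: centre of its underside.
- pepper_plate: Grey round plate with peppers, 120 mm across, 20 mm high, loose; not to be disturbed. Origin: centre of its underside.
Mind the look-alikes: they are no part of the job. What is shaped like the panel but purple is not meant.

How it is judged (in metres and radians):
On the way, in this order (a step that is already met when the one before it is completed fails the run):
1. the knob's pointer stands at the zero mark, the scraper still in its holder (value of joint knob between -0.12 and 0.12 rad and velocity of joint knob between -0.1 and 0.1 rad/s and distance between scraper and holder_floor below 0.03 m), for 0.3 s.
2. the scraper is drawn out of its holder in the gripper (distance between scraper and holder_floor above 0.09 m and contact force between scraper and holder below 0.1 N and contact force between the fingers and scraper above 1 N), for 0.2 s.
At the end, for the whole second after the job is handed in: Knob within 0.12 rad of zero; scraper held still in the fingers, level within 0.2 rad (either face up), blade centre within 70 mm of the middle of the grate seen from above and 60 to 160 mm above the bars, touching neither holder nor grill (value of joint knob between -0.12 and 0.12 rad and angle between the z axis of scraper and the z axis of grill, either way round below 0.2 rad and horizontal distance between scraper_blade and grate_center below 0.07 m and z of scraper_blade in the frame of grate_center between 0.06 and 0.16 m and linear speed of scraper below 0.03 m/s and contact force between the fingers and scraper above 1 N and contact force between scraper and holder below 0.1 N and contact force between scraper and grill below 0.1 N); the arm keeps its last pose, push and grip.
It fails at once if the garlic cup is disturbed (distance of garlic_cup from where it was at the start of the episode above 0.03 m).
It fails at once if the grey bowl is disturbed (distance of grey_bowl from where it was at the start of the episode above 0.03 m).
It fails at once if the pepper plate is disturbed (distance of pepper_plate from where it was at the start of the episode above 0.03 m).
It also fails if it takes over 53 s, if anything falls off the work surface, if the arm or the gripper's body presses on something with over 40 N, if the wrist force passes 120 N, or if a joint passes its speed limit or range.

## Working session

There is one attempt and no reset: what is moved stays moved. The work goes in short steps, Python scripts to look and compute and a shell command to move; the robot and the scene stay as the last step left them, time stands still between calls to the robot, and variables do not carry over. Pictures are saved under pics/ and viewed, at most 10 in all, crops included, and the job is handed in when it is done.

```bash
mkdir -p pics; python3 - <<'E'
from workcell import bot, eyes
import cv2
for n in("top","scene"):
    cv2.imwrite(f"pics/{n}0.png",eyes.get_image(n)); p=eyes.camera_params(n); print(n,p)
print(bot.get_state())
E
```

```text
top {'K': array([[445.90030277,   0.        , 286.20408653],
       [  0.        , 445.90030277, 203.44774233],
       [  0.        ,   0.        ,   1.        ]]), 'rvec': array([ 2.14986198, -2.16940279,  0.12147859]), 'tvec': array([  78.88008092,  496.69765415, 1382.82117489])}
scene {'K': array([[392.7640753 ,   0.        , 277.28124226],
       [  0.        , 392.7640753 , 203.53147786],
       [  0.        ,   0.        ,   1.        ]]), 'rvec': array([ 1.59391849,  2.22195004, -0.62274732]), 'tvec': array([ 114.47393485, -375.58816137, 1409.78528413])}
{'clock': 0.1, 'q': array([-1.21502152e+00,  3.14192109e-01, -4.79486524e-02,  1.21016955e+00,
        9.85481874e-06,  1.57080891e+00]), 'qvel': array([-8.22157074e-05, -9.25929959e-04,  4.19050255e-03,  8.17953119e-04,
       -1.38925351e-03,  1.91425453e-04]), 'joint_torque': array([ 1.48131694e-04, -5.40766776e+01,  3.40541017e+01,  1.11879094e-02,
       -2.71210723e-05, -1.25278962e-05]), 'eef_pos': array([ 208.82171928, -561.9637662 ,  230.51203855]), 'ee_rot': array([[ 9.37381283e-01,  3.48304554e-01, -5.18108790e-04],
       [ 3.48304939e-01, -9.37380203e-01,  1.42260751e-03],
       [ 9.83575101e-06, -1.51398550e-03, -9.99998854e-01]]), 'wrist_force': array([-0.34406036,  0.22519055, -0.32552265]), 'ft_torque': array([-0.04490249, -0.01363839, -0.06022981]), 'grip_force': 0.0, 'finger_gap': 85.59469555907754}
```

View pics/top0.png

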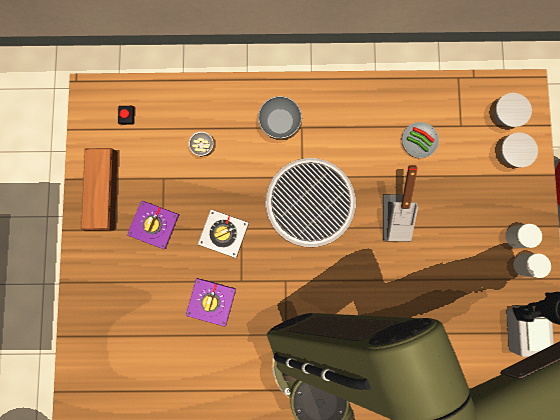

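View pics/scene0.png

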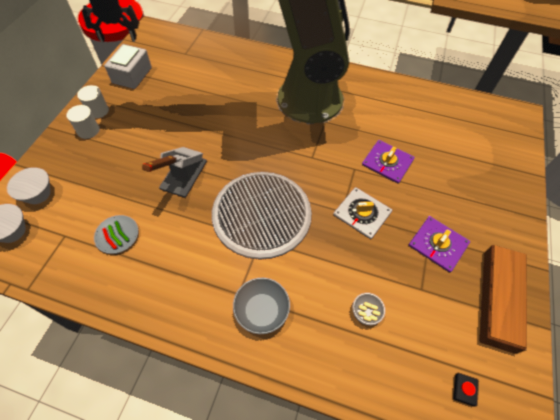

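Top view: the purple look-alike panels are at (153,225) and (211,302). The steel panel is at (222,233), with its red mark up at about (228,218), and it's the one meant because it isn't purple. The grill is at (311,202) and the scraper and holder are near (400,205), handle end at about (412,170). I'll confirm with one enlarged crop and measure.

```bash
cat > h.py <<'E'
import numpy as np, cv2
from workcell import bot, eyes
def cam(n):
    p=eyes.camera_params(n); R=cv2.Rodrigues(p["rvec"])[0]; return p["K"],R,np.ravel(p["tvec"])
def ray(n,u,v):
    K,R,t=cam(n); return -R.T@t, R.T@np.linalg.solve(K,[u,v,1.])
def onz(n,u,v,z):
    c,d=ray(n,u,v); return c+d*(z-c[2])/d[2]
def two(p,q):
    c,d=ray("top",*p); e,f=ray("scene",*q)
    s=np.linalg.lstsq(np.c_[d,-f],e-c,rcond=None)[0]
    a,b=c+d*s[0],e+f*s[1]; return (a+b)/2, np.linalg.norm(a-b)
def proj(n,P):
    K,R,t=cam(n); x=K@(R@np.array(P)+t); return x[:2]/x[2]
E
python3 - <<'E'
from h import *
t=cv2.imread("pics/top0.png"); s=cv2.imread("pics/scene0.png")
c=lambda im,x,y,w,h:cv2.resize(im[y:y+h,x:x+w],(400,300),interpolation=cv2.INTER_CUBIC)
A=np.vstack([np.hstack([c(t,182,203,80,60),c(t,360,155,80+16,72)]),np.hstack([c(s,322,181,80,60),c(s,132,137,80,60)])])
cv2.imwrite("pics/crop.png",A)
print("panel",onz("top",222,233,12),"grill",onz("top",311,202,26),"cup",onz("top",201,144,30),"bowl",onz("top",280,118,40),"pl",onz("top",420,140,15))
print(onz("top",211,302,12),onz("top",153,225,12))
E
```

```text
panel [406.6060227  279.58845317  12.        ] grill [501.64440756  -4.34168743  26.        ] cup [692.38072043 346.79348373  30.        ] bowl [772.77581335  91.85370291  40.        ] pl [ 702.45184179 -361.92548491   15.        ]
[191.35725758 312.29458115  12.        ] [434.10039256 500.11750081  12.        ]
```

View pics/crop.png

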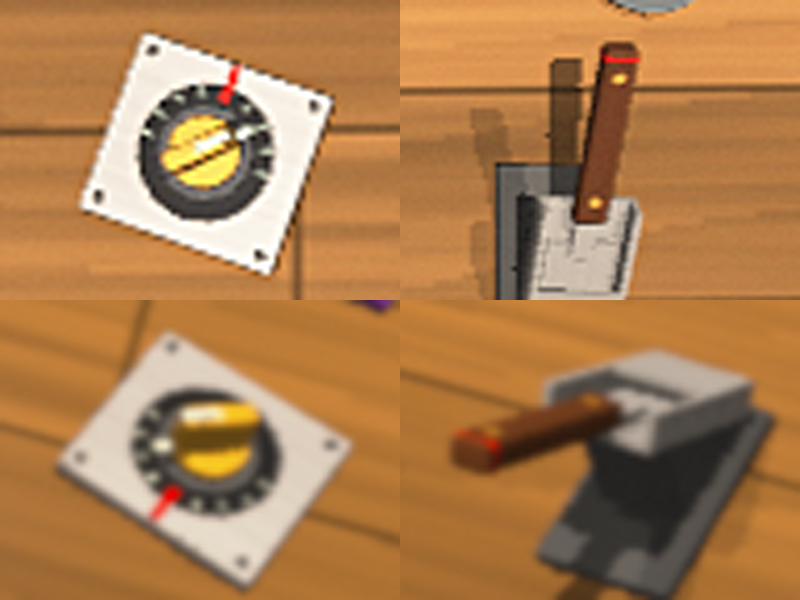

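The crop confirms it: the steel panel has red mark ends at crop (225,98) and (237,68) and a white nib at (243,133). The lower-right and top-right crops show the handle with a red band and two brass rivets, visible in both views. I'll triangulate those.

```bash
python3 - <<'E'
from h import *
f=lambda u,v,ox,oy,s:((u+.5)/s-.5+ox,(v+.5)/s-.5+oy)
T=lambda u,v:f(u,v,182,203,5); H=lambda u,v:f(u-400,v,360,155,400/96); S=lambda u,v:f(u-400,v-300,132,137,5)
C=[onz("top",*T(*c),12)[:2] for c in[(145,35),(333,97),(272,274),(80,208)]]
ctr=np.mean(C,0);print("panel top",ctr,"edges",[np.linalg.norm(C[i]-C[i-1]).round(1) for i in range(4)])
C2=[onz("scene",*f(u,v-300,322,181,5),12)[:2] for u,v in[(167,332),(352,445),(246,590),(60,466)]]
print("panel scene",np.mean(C2,0),"edges",[np.linalg.norm(C2[i]-C2[i-1]).round(1) for i in range(4)])
ang=lambda a,b:np.arctan2(*(b-a)[1::-1])
x1=(C[0]+C[1]-C[2]-C[3]); print("panel x ang top",np.arctan2(x1[1],x1[0]))
x2=(C2[2]+C2[3]-C2[0]-C2[1]); print("scene",np.arctan2(x2[1],x2[0]))
m=onz("top",*T(231,83),12)[:2]; n=onz("top",*T(243,133),14)[:2]
print("mark",np.linalg.norm(m-ctr),ang(ctr,m),"nib",np.linalg.norm(n-ctr),ang(ctr,n))
m=onz("scene",*f(164,502-300,322,181,5),12)[:2]; n=onz("scene",*f(163,445-300,322,181,5),14)[:2];c=np.mean(C2,0)
print("scene mark",np.linalg.norm(m-c),ang(c,m),"nib",np.linalg.norm(n-c),ang(c,n))
P=[two(H(*a),S(*b)) for a,b in[((619,79),(488,437)),((595,204),(592,402)),((621,60),(479,448))]]
for p in P: print(p)
d=P[0][0]-P[1][0];print("axis",d/np.linalg.norm(d),np.linalg.norm(d),np.arctan2(d[1],d[0]))
for n in("top","scene"):
    im=cv2.imread(f"pics/{n}0.png").astype(int); b,g,r=im[...,0],im[...,1],im[...,2]
E
```

```text
panel top [405.90823916 276.10271517] edges [np.float64(117.1), np.float64(127.2), np.float64(118.2), np.float64(129.4)]
panel scene [410.04786357 279.17225772] edges [np.float64(119.7), np.float64(128.2), np.float64(121.5), np.float64(126.8)]
panel x ang top -0.34034983623248827
scene -0.33468796929277483
mark 46.928691777121074 -0.31860209562598313 nib 25.982501703986166 -1.0716733994240375
scene mark 41.920161264609206 -0.4034763080133996 nib 25.53858920960932 -1.4785813933269945
(array([ 561.36606643, -284.4347977 ,  184.43056162]), np.float64(1.0479021329864124))
(array([ 482.6702109 , -280.48534201,  122.28579714]), np.float64(0.7177684172534851))
(array([ 572.80608712, -283.40507909,  190.03940577]), np.float64(1.7216416444441096))
axis [ 0.78419492 -0.03935586  0.61926525] 100.35241716799146 -0.05014425317363828
```

```bash
cat >> h.py <<'E'
from scipy.spatial.transform import Rotation as Ro
def Rot(yang,tilt=0,tdir=0):
    "tool down, y at yang; then tilted so z leans toward heading tdir"
    z=np.array([np.sin(tilt)*np.cos(tdir),np.sin(tilt)*np.sin(tdir),-np.cos(tilt)])
    y=np.array([np.cos(yang),np.sin(yang),0]); y-=z*(z@y); y/=np.linalg.norm(y)
    return np.c_[np.cross(y,z),y,z]
def delta(p,R=None):
    s=bot.get_state(); C=s["ee_rot"]
    print("shift(tool, before turn)",(C.T@(np.array(p)-s["eef_pos"])).round(1))
    if R is not None: print("turn(tool)",Ro.from_matrix(C.T@R).as_rotvec().round(3))
def st():
    s=bot.get_state(); y=s["ee_rot"][:,1]
    print(round(s["clock"],2),"p",s["eef_pos"].round(1),"z",s["ee_rot"][:,2].round(3),"yang",np.arctan2(y[1],y[0]).round(3),"q",s["q"].round(2),"gap",round(s["finger_gap"],1),"F",s["wrist_force"].round(1),"grip",s["grip_force"])
E
python3 - <<'E'
from h import *
f=lambda u,v,ox,oy,s:((u+.5)/s-.5+ox,(v+.5)/s-.5+oy)
a=onz("scene",*f(180,408-300,322,181,5),54);b=onz("scene",*f(248,404-300,322,181,5),54);d=a-b
print("bar scene",np.arctan2(d[1],d[0]),np.linalg.norm(d))
a=onz("top",*f(243,148,182,203,5),54);b=onz("top",*f(175,172,182,203,5),54);d=a-b
print("bar top",np.arctan2(d[1],d[0]),np.linalg.norm(d))
print("stripe mid",onz("top",*f(212,141,182,203,5),54))
H=lambda u,v:f(u-400,v,360,155,400/96)
p=onz("top",*H(619,79),190.8);q=onz("top",*H(595,204),126.6);d=p-q
print(p,q,np.arctan2(d[1],d[0]),np.linalg.norm(d))
delta([430,-100,300]); 
E
python3 -m jog '[[0,0,0,0,0,-40,-1],[0,0,0,0,0,-30,-1],[0,0,0,0,0,0,-1],[0,0,0,0,0,0,-1],[0,0,0,0,0,0,-1],[0,0,0,0,0,0,-1],[0,0,0,0,0,0,-1],[0,0,0,0,0,0,-1]]' 30
```

```text
bar scene -1.170282456999182 39.29657369410808
bar top -1.2392859661264255 44.30725238485951
stripe mid [411.18118109 267.24575448  54.        ]
[ 559.98135007 -282.1235192   190.8       ] [ 482.31414974 -279.67868516  126.6       ] -0.03146794253284311 100.79588891164822
shift(tool, before turn) [ 368.2 -356.1  -68.9]
clock: 0.77
eef_pos: [208.8, -561.8, 300.1]
ee_rot: [[0.937, 0.348, -0.001], [0.348, -0.937, 0.002], [0.0, -0.002, -1.0]]
wrist_force: [0.2, 0.7, -0.1]
finger_gap: 85.5
grip_force: 0.0
```

```bash
python3 -m jog '[[0,0,0,23,-22.3,0,-1],[0,0,0,23,-22.3,0,-1],[0,0,0,23,-22.3,0,-1],[0,0,0,23,-22.3,0,-1],[0,0,0,23,-22.3,0,-1],[0,0,0,23,-22.3,0,-1],[0,0,0,23,-22.3,0,-1],[0,0,0,23,-22.3,0,-1]]' >/dev/null
python3 -m jog '[[0,0,0,23,-22.3,0,-1],[0,0,0,23,-22.3,0,-1],[0,0,0,23,-22.3,0,-1],[0,0,0,23,-22.3,0,-1],[0,0,0,23,-22.3,0,-1],[0,0,0,23,-22.3,0,-1],[0,0,0,23,-22.3,0,-1],[0,0,0,23,-22.3,0,-1]]' >/dev/null
python3 -c "
from h import *
st();delta([408,277.5,150])"
```

```text
2.1 p [429.8 -98.2 301. ] z [-0. -0. -1.] yang -1.215 q [-0.22 -0.01 -0.27  1.31 -0.    2.56] gap 85.4 F [ 0.5 -0.9  0. ] grip 0.0
shift(tool, before turn) [ 110.5 -359.7  151. ]
```

```bash
python3 -m jog '[[0,0,-0.12,0,0,0,-1],[0,0,-0.12,0,0,0,-1],[0,0,-0.12,0,0,0,-1],[0,0,-0.12,0,0,0,-1],[0,0,-0.12,0,0,0,-1],[0,0,-0.12,0,0,0,-1],[0,0,-0.12,0,0,0,-1],[0,0,-0.12,0,0,0,-1]]' >/dev/null
python3 -m jog '[[0,0,-0.12,0,0,0,-1],[0,0,-0.12,0,0,0,-1],[0,0,-0.12,0,0,0,-1],[0,0,-0.12,0,0,0,-1],[0,0,-0.12,0,0,0,-1],[0,0,0,0,0,0,-1],[0,0,0,0,0,0,-1],[0,0,0,0,0,0,-1]]' >/dev/null
python3 -c "
from h import *
st();delta([408,277.5,110],Rot(0.36))"
```

```text
3.43 p [429.5 -99.8 301.1] z [-0.  0. -1.] yang 0.342 q [-0.23 -0.01 -0.27  1.31 -0.    1.  ] gap 85.4 F [-0.3 -0.6  0.5] grip 0.0
shift(tool, before turn) [362.6 106.3 191.1]
turn(tool) [-0.    -0.    -0.018]
```

```bash
python3 -m jog '[[0,0,0,24.2,7.1,0,-1],[0,0,0,24.2,7.1,0,-1],[0,0,0,24.2,7.1,0,-1],[0,0,0,24.2,7.1,0,-1],[0,0,0,24.2,7.1,0,-1],[0,0,0,24.2,7.1,0,-1],[0,0,0,24.2,7.1,0,-1],[0,0,0,24.2,7.1,0,-1]]' >/dev/null
python3 -m jog '[[0,0,0,24.2,7.1,25,-1],[0,0,0,24.2,7.1,30,-1],[0,0,0,24.2,7.1,30,-1],[0,0,0,24.2,7.1,30,-1],[0,0,0,24.2,7.1,30,-1],[0,0,0,24.2,7.1,30,-1],[0,0,-0.018,24.2,7.1,16,-1],[0,0,0,0,0,0,-1]]' >/dev/null
python3 - <<'E'
from h import *
st();delta([408,277.5,27])
im=eyes.get_image("scene");u,v=proj("scene",[408,277,60]).astype(int)
cv2.imwrite("pics/k1.png",cv2.resize(im[v-60:v+60,u-80:u+80],None,fx=5,fy=5,interpolation=cv2.INTER_CUBIC))
E
```

```text
4.77 p [404.8 280.  106.6] z [-0.005 -0.001 -1.   ] yang 0.365 q [ 0.6   0.21 -0.49  0.88  0.    1.81] gap 85.6 F [-0.6 -1.  -0.2] grip 0.0
shift(tool, before turn) [-3.5  2.5 79.6]
```

View pics/k1.png

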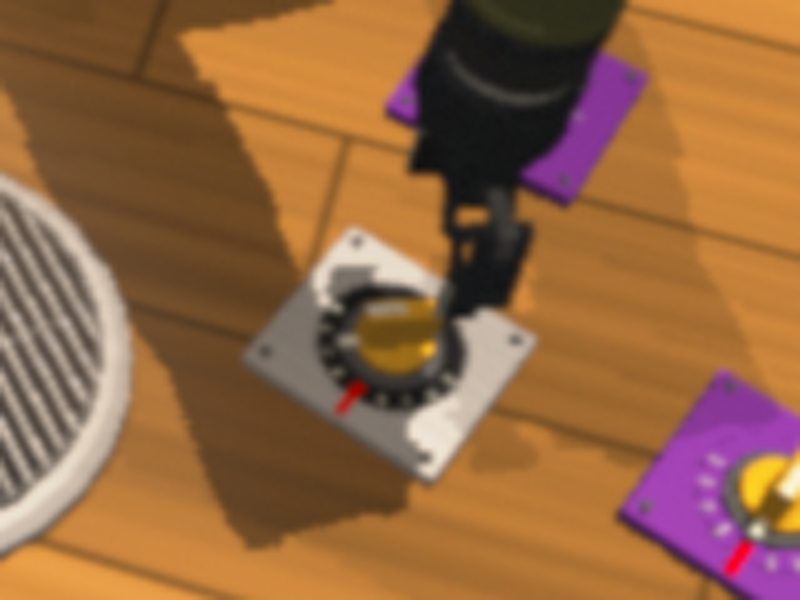

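The gripper hangs above the steel panel, bar at crop (395,330), with the fingers straddling it. I'll go down and close.

```bash
python3 -m jog '[[0,0,0,-3.5,2.5,15,-1],[0,0,0,0,0,16,-1],[0,0,0,0,0,16,-1],[0,0,0,0,0,16,-1],[0,0,0,0,0,15,-1],[0,0,0,0,0,0,-1],[0,0,0,0,0,0,0],[0,0,0,0,0,0,0.3]]' 20
python3 -m jog '[[0,0,0,0,0,0,0.5],[0,0,0,0,0,0,0.7],[0,0,0,0,0,0,1],[0,0,0,0,0,0,1],[0,0,0,0,0,0,1],[0,0,0,0,0,0,1],[0,0,0,0,0,0,1],[0,0,0,0,0,0,1]]' 20
python3 -c "
from h import *
st()
print(bot.get_state()['ft_torque'])"
```

```text
clock: 5.48
eef_pos: [411.6, 275.5, 33.6]
ee_rot: [[-0.354, 0.935, 0.001], [0.935, 0.354, 0.001], [0.0, 0.001, -1.0]]
wrist_force: [-0.2, -0.8, 0.7]
finger_gap: 63.7
grip_force: 0.0
clock: 6.15
eef_pos: [408.7, 275.1, 32.7]
ee_rot: [[-0.356, 0.935, -0.003], [0.935, 0.356, -0.0], [0.001, -0.003, -1.0]]
wrist_force: [-8.1, -1.0, 9.6]
finger_gap: 13.7
grip_force: 22.7
6.15 p [408.7 275.1  32.7] z [-0.003 -0.    -1.   ] yang 0.363 q [ 0.59  0.29 -0.57  0.71  0.    1.8 ] gap 13.7 F [-8.1 -1.   9.6] grip 22.71575778722763
[-0.35885018  1.46163387  0.00997427]
```

```bash
python3 -m jog '[[0,0,0,0.5,-2.5,-3,1],[0,0,-0.07,0,0,0,1],[0,0,-0.07,0,0,0,1],[0,0,-0.07,0,0,0,1],[0,0,-0.07,0,0,0,1],[0,0,-0.07,0,0,0,1],[0,0,0,0,0,0,1],[0,0,0,0,0,0,1]]' 30
python3 -c "
from h import *
st()
print(bot.get_state()['ft_torque'])"
```

```text
clock: 6.82
eef_pos: [409.0, 275.3, 34.0]
ee_rot: [[-0.654, 0.756, 0.001], [0.756, 0.654, -0.0], [-0.001, 0.001, -1.0]]
wrist_force: [7.7, 4.2, -21.7]
finger_gap: 13.2
grip_force: 32.3
6.82 p [409.  275.3  34. ] z [ 0.001 -0.    -1.   ] yang 0.713 q [ 0.59  0.29 -0.57  0.71 -0.    1.45] gap 13.2 F [  7.7   4.2 -21.7] grip 32.342700362205505
[ 0.81564975 -1.63951735 -0.03181446]
```

```bash
python3 -m jog '[[0,0,0,0,1,1.5,1],[0,0,-0.08,0,0,0,1],[0,0,-0.08,0,0,0,1],[0,0,-0.08,0,0,0,1],[0,0,-0.08,0,0,0,1],[0,0,-0.08,0,0,0,1],[0,0,-0.08,0,0,0,1],[0,0,-0.04,0,0,0,1]]' 30
python3 -m jog '[[0,0,0,0,0,0,1],[0,0,0,0,0,0,1],[0,0,0,0,0,0,1],[0,0,0,0,0,0,1],[0,0,0,0,0,0,1],[0,0,0,0,0,0,1],[0,0,0,0,0,0,1],[0,0,0,0,0,0,1]]'
python3 -c "
from h import *
st()"
```

```text
clock: 7.48
eef_pos: [409.8, 276.2, 33.9]
ee_rot: [[-0.945, 0.328, 0.002], [0.328, 0.945, 0.001], [-0.001, 0.001, -1.0]]
wrist_force: [3.1, 1.6, -6.3]
finger_gap: 13.1
grip_force: 34.3
clock: 8.15
eef_pos: [409.8, 276.2, 33.9]
ee_rot: [[-0.943, 0.333, 0.001], [0.333, 0.943, 0.001], [-0.001, 0.001, -1.0]]
wrist_force: [4.6, 1.8, -7.5]
finger_gap: 13.2
grip_force: 34.1
8.15 p [409.8 276.2  33.9] z [ 0.001  0.001 -1.   ] yang 1.232 q [ 0.59  0.29 -0.57  0.71 -0.    0.93] gap 13.2 F [ 4.6  1.8 -7.5] grip 34.09560978412628
```

```bash
python3 -m jog '[[0,0,0,0,0,0,-0.2],[0,0,0,0,0,0,-1],[0,0,0,0,0,0,-1],[0,0,0,0,0,0,-1],[0,0,0,0,0,0,-1],[0,0,0,0,0,0,-1],[0,0,0,0,0,-20,-1],[0,0,0,0,0,-40,-1]]' >/dev/null
python3 -m jog '[[0,0,0,0,0,-40,-1],[0,0,0,0,0,-40,-1],[0,0,0,0,0,-40,-1],[0,0,0,0,0,-40,-1],[0,0,0,0,-30,-30,-1],[0,0,0,0,-40,0,-1],[0,0,0,0,-40,0,-1],[0,0,0,0,-40,0,-1]]' >/dev/null
python3 - <<'E'
from h import *
st()
o=[]
for n in("top","scene"):
    im=eyes.get_image(n);u,v=proj(n,[408,277,40]).astype(int)
    o.append(cv2.resize(im[v-30:v+30,u-30:u+30],(400,400),interpolation=cv2.INTER_CUBIC))
cv2.imwrite("pics/k2.png",np.hstack(o))
E
```

```text
9.48 p [358.9 133.7 283.9] z [ 0.002  0.    -1.   ] yang 1.234 q [ 0.36 -0.12 -0.41  1.28 -0.    0.69] gap 85.1 F [ 0.3 -1.2 -0.3] grip 0.0
```

View pics/k2.png

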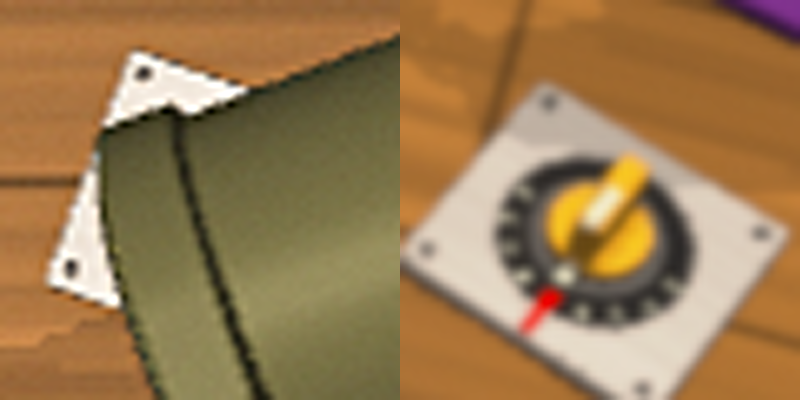

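The scene crop shows the nib at (564,275), in line with the red mark running from (549,297) to (524,332). I'll check the angle with numbers and plan the next motion.

```bash
python3 - <<'E'
from h import *
u0,v0=proj("scene",[408,277,40]).astype(int)-30
g=lambda u,v,z:onz("scene",(u-400+.5)*60/400-.5+u0,(v+.5)*60/400-.5+v0,z)[:2]
a=lambda p,q:np.arctan2(*(q-p)[::-1])
print("mark",a(g(549,297,12),g(524,332,12)),"bar stripe",a(g(634,168,54),g(597,220,54)))
print("nib->mark",a(g(564,275,14),g(530,323,12)))
C=[g(548,83,12),g(788,232,12),g(400,250,12)]
print("nib from knob axis",a(np.array([409.3,275.8]),g(564,275,14)),"mark from axis",a(np.array([409.3,275.8]),g(535,317,12)), "panel edge y",a(g(788,232,12),g(548,83,12))+0)
delta([440,-100,300],Rot(1.54))
E
```

```text
mark -0.30568401287133373 bar stripe -0.30321410157132406
nib->mark -0.31164725577610863
nib from knob axis -0.315147777844025 mark from axis -0.30832356179930426 panel edge y -1.925326667211586
shift(tool, before turn) [-155.5 -189.6  -16. ]
turn(tool) [-0.002  0.    -0.312]
```

The knob is within about 0.03 rad of the mark. On to the scraper.

```bash
python3 -m jog '[[0,0,0,-19.5,-23.7,-2,-1],[0,0,0,-19.5,-23.7,-2,-1],[0,0,0,-19.5,-23.7,-2,-1],[0,0,0,-19.5,-23.7,-2,-1],[0,0,0,-19.5,-23.7,-2,-1],[0,0,0,-19.5,-23.7,-2,-1],[0,0,0,-19.5,-23.7,-2,-1],[0,0,0,-19.5,-23.7,-2,-1]]' >/dev/null
python3 -m jog '[[0,0,-0.1,0,0,0,-1],[0,0,-0.1,0,0,0,-1],[0,0,-0.1,0,0,0,-1],[0,0.1,0,0,0,0,-1],[0,0.1,0,0,0,0,-1],[0,0,0,0,0,0,-1],[0,0,0,0,0,0,-1],[0,0,0,0,0,0,-1]]' >/dev/null
python3 -c "
from h import *
st();delta([459.5,-278.4,205],Rot(1.531,0.698,-0.04))"
```

```text
10.92 p [444.  -95.7 299.1] z [-0.197  0.007 -0.98 ] yang 1.533 q [-0.19  0.19 -0.07  1.5  -0.03 -0.15] gap 85.3 F [-1.  -0.9 -0. ] grip 0.0
shift(tool, before turn) [ -40.5 -182.    87.9]
turn(tool) [ 0.001 -0.897  0.002]
```

```bash
python3 -m jog '[[0,-0.112,0,0,0,0,-1],[0,-0.112,0,0,0,0,-1],[0,-0.112,0,0,0,0,-1],[0,-0.112,0,0,0,0,-1],[0,-0.112,0,0,0,0,-1],[0,-0.112,0,0,0,0,-1],[0,-0.112,0,0,0,0,-1],[0,-0.112,0,0,0,0,-1]]' >/dev/null
python3 -c "
from h import *
st();delta([459.5,-278.4,205],Rot(1.531,0.698,-0.04))"
```

```text
11.58 p [443.3 -95.6 301.9] z [ 0.65  -0.026 -0.76 ] yang 1.533 q [-0.36 -0.57 -0.89  0.57  0.21 -0.25] gap 85.5 F [-0.9 -0.3  0.1] grip 0.0
shift(tool, before turn) [  45.9 -181.8   88.9]
turn(tool) [-0.     0.01   0.004]
```

```bash
python3 -m jog '[[0,0,0,5.7,-22.7,0,-1],[0,0,0,5.7,-22.7,0,-1],[0,0,0,5.7,-22.7,10,-1],[0,0,0,5.7,-22.7,15,-1],[0,0,0,5.7,-22.7,15,-1],[0,0,0,5.7,-22.7,15,-1],[0,0,0,5.7,-22.7,15,-1],[0,0.01,0.004,5.7,-22.7,15,-1]]' >/dev/null
python3 - <<'E'
from h import *
st();delta([459.5,-278.4,201],Rot(1.531,0.698,-0.04));delta([523.8,-281,124.3])
s=bot.get_state(); o=[]
for n in("top","scene"):
    im=eyes.get_image(n);u,v=proj(n,[500,-280,140]).astype(int)
    o.append(cv2.resize(im[v-50:v+50,u-50:u+50],(400,400),interpolation=cv2.INTER_CUBIC))
cv2.imwrite("pics/s1.png",np.hstack(o))
E
```

```text
12.25 p [ 455.6 -279.1  205.9] z [ 0.636 -0.027 -0.771] yang 1.529 q [-0.83 -0.18 -0.86  0.36  0.47 -0.66] gap 85.7 F [ 0.   0.3 -0.8] grip 0.0
shift(tool, before turn) [0.1 0.8 6.2]
turn(tool) [-0.002 -0.008 -0.001]
shift(tool, before turn) [ -0.7   1.  106.3]
```

View pics/s1.png

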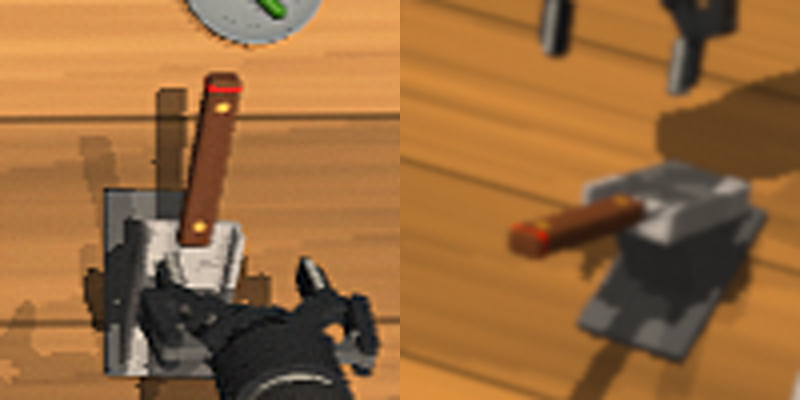

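```bash
python3 - <<'E'
from h import *
s=bot.get_state(); R=s["ee_rot"]; p=s["eef_pos"]
for n in("top","scene"):
    c=proj(n,[500,-280,140]).astype(int)-50
    for k in(-43,0,43): print(n,k,((proj(n,p+R@[0,k,-13])-c)*4).round()+[400*(n=="scene"),0])
    print("grip",((proj(n,[511.6,-280.5,138.9])-c)*4).round()+[400*(n=="scene"),0])
E
```

```text
top -43 [296. 264.]
top 0 [233. 262.]
top 43 [170. 260.]
grip [202. 185.]
scene -43 [558.  56.]
scene 0 [615.  74.]
scene 43 [673.  92.]
grip [595. 216.]
```

Fingertips match the model, and the handle lies midway between them. Descending and gripping.

```bash
python3 -m jog '[[0,-0.008,0,-0.5,0,15,-1],[0,0,0,0,0,15,-1],[0,0,0,0,0,15,-1],[0,0,0,0,0,15,-1],[0,0,0,0,0,15,-1],[0,0,0,0,0,15,-1],[0,0,0,0,0,15,-1],[0,0,0,0,0,0,-1]]'
python3 -c "
from h import *
st();delta([523.8,-281,124.3],Rot(1.531,0.698,-0.04))"
```

```text
clock: 13.02
eef_pos: [524.0, -279.3, 124.8]
ee_rot: [[-0.767, 0.039, 0.64], [0.031, 0.999, -0.024], [-0.641, 0.002, -0.768]]
wrist_force: [-0.4, 0.9, 0.4]
finger_gap: 85.6
grip_force: 0.0
13.02 p [ 524.  -279.3  124.8] z [ 0.64  -0.024 -0.768] yang 1.531 q [-0.72  0.04 -0.91  0.04  0.41 -0.55] gap 85.6 F [-0.4  0.9  0.4] grip 0.0
shift(tool, before turn) [ 0.4 -1.7  0.3]
turn(tool) [ 0.002 -0.002 -0.001]
```

```bash
python3 -m jog '[[0,0,0,0,-1.7,0,0],[0,0,0,0,0,0,0.3],[0,0,0,0,0,0,0.6],[0,0,0,0,0,0,1],[0,0,0,0,0,0,1],[0,0,0,0,0,0,1],[0,0,0,0,0,0,1],[0,0,0,0,0,0,1]]' 60
python3 -c "
from h import *
st()"
```

```text
clock: 13.68
eef_pos: [523.9, -282.7, 125.2]
ee_rot: [[-0.767, 0.041, 0.64], [0.033, 0.999, -0.025], [-0.641, 0.002, -0.768]]
wrist_force: [-6.2, 1.7, 7.7]
finger_gap: 23.1
grip_force: 61.6
13.68 p [ 523.9 -282.7  125.2] z [ 0.64  -0.025 -0.768] yang 1.53 q [-0.72  0.05 -0.9   0.05  0.42 -0.56] gap 23.1 F [-6.2  1.7  7.7] grip 61.64545655250549
```

```bash
python3 -m jog '[[0,0,0,0,0,-1,1],[0,0,0,-5,0,0,1],[0,0,0,-10,0,0,1],[0,0,0,-10,0,0,1],[0,0,0,-10,0,0,1],[0,0,0,-10,0,0,1],[0,0,0,-10,0,0,1],[0,0,0,-10,0,0,1]]' 100
python3 -m jog '[[0,0,0,-10,0,0,1],[0,0,0,-10,0,0,1],[0,0,0,-10,0,0,1],[0,0,0,-10,0,0,1],[0,0,0,-10,0,0,1],[0,0,0,-10,0,0,1],[0,0,0,-10,0,0,1],[0,0,0,-5,0,0,1]]'
python3 -c "
from h import *
st()"
```

```text
clock: 14.35
eef_pos: [574.1, -284.4, 167.5]
ee_rot: [[-0.768, 0.041, 0.639], [0.033, 0.999, -0.024], [-0.64, 0.002, -0.769]]
wrist_force: [-1.6, -0.0, -1.3]
finger_gap: 22.3
grip_force: 98.7
clock: 15.02
eef_pos: [632.5, -287.3, 216.6]
ee_rot: [[-0.767, 0.04, 0.641], [0.032, 0.999, -0.025], [-0.641, 0.002, -0.767]]
wrist_force: [-0.8, -0.3, -1.8]
finger_gap: 22.5
grip_force: 98.6
15.02 p [ 632.5 -287.3  216.6] z [ 0.641 -0.025 -0.767] yang 1.531 q [-0.59  0.08 -0.62  0.25  0.34 -0.44] gap 22.5 F [-0.8 -0.3 -1.8] grip 98.56921434402466
```

```bash
python3 -m jog '[[0,0,0,-10,0,0,1],[0,0,0,-6,0,-8,1],[0,0,0,-7,0,-8,1],[0,0,0,-7,0,-8,1],[0,0,0,-7,0,-8,1],[0,0,0,0,0,0,1],[0,0,0,0,0,0,1],[0,0,0,0,0,0,1]]' >/dev/null
python3 -m jog '[[0,0.087,0,0,0,0,1],[0,0.087,0,0,0,0,1],[0,0.087,0,0,0,0,1],[0,0.087,0,0,0,0,1],[0,0.087,0,0,0,0,1],[0,0.087,0,0,0,0,1],[0,0.087,0,0,0,0,1],[0,0.087,0,0,0,0,1]]' >/dev/null
python3 - <<'E'
from h import *
st();delta([625,-7,200],Rot(1.54))
for n in("top","scene"): cv2.imwrite(f"pics/d_{n}.png",eyes.get_image(n))
E
```

```text
16.35 p [ 638.6 -287.4  262.8] z [-0.005  0.003 -1.   ] yang 1.53 q [-0.42  0.51  0.32  1.38  0.   -0.38] gap 22.4 F [ 0.8 -0.8 -1.7] grip 98.39016437530518
shift(tool, before turn) [ 24.7 279.5  63.6]
turn(tool) [ 0.002 -0.005 -0.01 ]
```

View pics/d_scene.png

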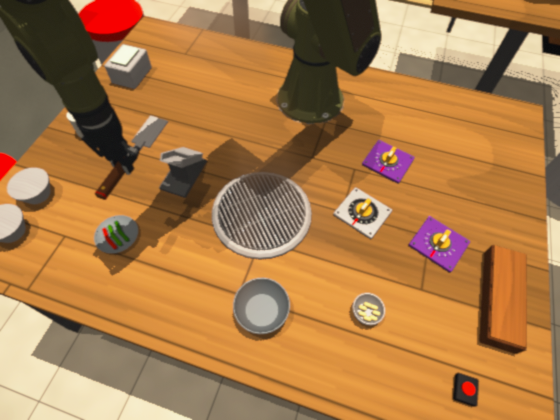

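The scraper is out and held, with its handle at (110,183), blade at (150,130), and the knob pointer still at the red mark (355,222). I'll carry it over the grill at this height.

```bash
python3 -m jog '[[0,0,0,2,15,0,1],[0,0,0,2,23,0,1],[0,0,0,2,23,0,1],[0,0,0,2,23,0,1],[0,0,0,2,23,0,1],[0,0,0,2,23,0,1],[0,0,0,2,23,0,1],[0,0,0,2,23,0,1]]' >/dev/null
python3 -m jog '[[0,0,0,2,23,0,1],[0,0,0,2,23,0,1],[0,0,0,2,23,0,1],[0,0,0,2,20,0,1],[0,0,0,0,15,0,1],[0,0,0,0,0,0,1],[0,0,0,0,0,0,1],[0,0,0,0,0,0,1]]' >/dev/null
python3 - <<'E'
from h import *
st();delta([625,-7,114])
s=bot.get_state();R=s["ee_rot"];p=s["eef_pos"]
for n in("top","scene"):
    im=eyes.get_image(n);u,v=proj(n,p+R@[60,0,-15]).astype(int);cv2.imwrite(f"pics/e_{n}.png",cv2.resize(im[max(0,v-60):v+60,max(0,u-60):u+60],(400,400),interpolation=cv2.INTER_CUBIC))
    c=np.array([u,v])-60; 
    for k,q in(("edge",[165,0,-10]),("blade",[120,0,-12]),("end",[-90,0,-19])): print(n,k,((proj(n,p+R@q)-c)*400/120).round()+[400*(n=="scene"),0])
cv2.imwrite("pics/e.png",np.hstack([cv2.imread(f"pics/e_{n}.png") for n in("top","scene")]))
E
```

```text
17.78 p [625.7  -7.2 263.9] z [-0.001  0.002 -1.   ] yang 1.53 q [-0.01  0.35  0.08  1.3   0.    0.03] gap 22.6 F [-0.4  0.1 -1.6] grip 98.48456382751465
shift(tool, before turn) [ 6.000e-01 -1.000e-01  1.499e+02]
top edge [199. 334.]
top blade [200. 277.]
top end [207.  15.]
scene edge [660.  95.]
scene blade [637. 139.]
scene end [508. 378.]
```

View pics/e.png

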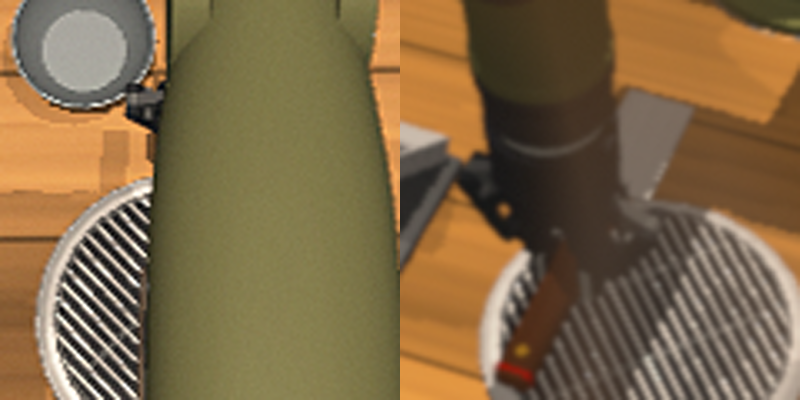

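The blade edge midpoint, seen at about (662,98), and the red end at (516,378) match the predictions for a level hold. Lowering 150 mm.

```bash
python3 -m jog '[[0,0,0,0,0,15,1],[0,0,0,0,0,20,1],[0,0,0,0,0,20,1],[0,0,0,0,0,20,1],[0,0,0,0,0,20,1],[0,0,0,0,0,20,1],[0,0,0,0,0,20,1],[0,0,0,0,0,15,1]]' >/dev/null
python3 -m jog '[[0,0,0,0,0,0,1],[0,0,0,0,0,0,1],[0,0,0,0,0,0,1],[0,0,0,0,0,0,1],[0,0,0,0,0,0,1],[0,0,0,0,0,0,1],[0,0,0,0,0,0,1],[0,0,0,0,0,0,1]]' >/dev/null
python3 - <<'E'
from h import *
st()
s=bot.get_state();R=s["ee_rot"];p=s["eef_pos"]
im=eyes.get_image("scene")[120:300,130:400]; c=np.array([130,120])
cv2.imwrite("pics/f.png",cv2.resize(im,(780,520),interpolation=cv2.INTER_CUBIC))
for q in([165,0,-10],[120,0,-12],[-90,0,-19]): print(((proj("scene",p+R@q)-c)*780/270).round(), (p+R@q).round())
E
```

```text
19.22 p [626.   -6.2 114.1] z [-0.001  0.003 -1.   ] yang 1.53 q [-0.01  0.43 -0.15  0.99  0.    0.03] gap 22.2 F [-0.3  0.1 -2. ] grip 98.42233300209045
[395. 165.] [461.   0. 124.]
[377. 201.] [506.  -1. 126.]
[281. 393.] [716. -10. 133.]
```

View pics/f.png

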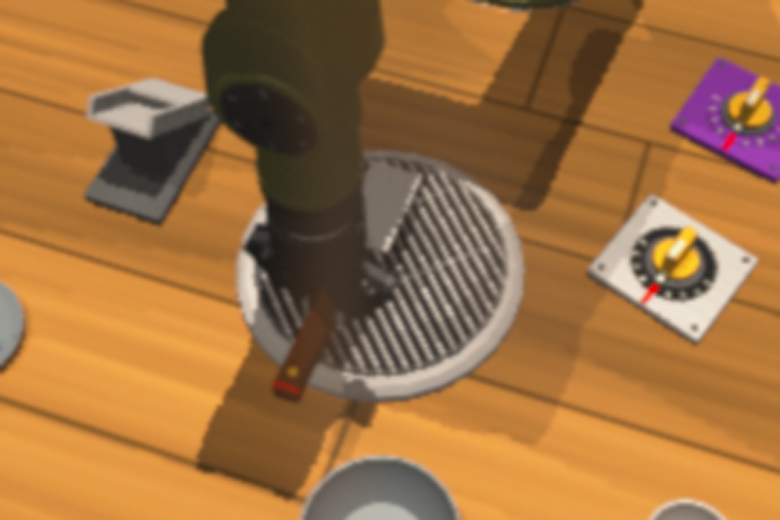

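The blade edge, from about (372,160) to (422,178), and the handle end at (287,388) sit where predicted. The scraper is level about 100 mm above the grate, and the knob nib (655,275) still points at the red mark. Handing in.

```bash
python3 -c "
from workcell import bot
print(bot.job_done())"
```

```text
the job is handed in; nothing more can be done
None
```

I handed the job in at about 19 s of the 53 s: the knob is within about 0.03 rad of the zero mark, and the scraper is held level with its blade about 100 mm above the middle of the grate; the hand-in call returned no verdict.

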